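Dead-switch the deburring machine and strip its taper cutters

ROBOT

A 6-joint arm with a two-finger parallel gripper is mounted at the origin on the work surface. World frame = base frame: x ahead of the robot, y to its left, z up, the work surface at z = 0. Lengths are in m, angles in rad, forces in N, time in s.
With the tool pointing down it reaches from about 0.375 to 0.9 m from the base axis. Payload 3.1 kg.
Tool frame: the origin (TCP) lies midway between the tips of the shut fingers; the grasp point (between the pads) lies 19 mm behind it; z points along the fingers, y is the line along which they close (so a half turn about z gives the same grasp; the last joint's range is limited). The gripper opens to 85 mm and grips with 20 to 120 N. Pads are 22 mm wide; open, the fingers measure 114 mm over their backs; the gripper's body (76 mm by 85 mm) begins 54 mm behind the grasp point. The pads swing forward as they close: fully open they stand 13 mm farther back than shut.
Start: joints at [1.012, 0.527, 1.433, -0, 1.181, -0.178], TCP at [0.232, 0.58, 0.231] pointing down, gripper open.
Joint ranges: [-3.08, 3.08], [-0.75, 2.2], [0.22, 2.44], [-1.43, 4.57], [0, 2.65], [-2.85, 2.85]. Speed limits (rad/s): [2.79, 2.79, 3.14, 3.14, 3.14, 3.14].

INTERFACE

Orientations are given as a unit quaternion [x, y, z, w].
In Python, from station import manip gives the robot as it stands.
- The arm moves only by the tool step_arm, never from a script. Its argument "targets" is text: rows parted by semicolons, each of 4 numbers parted by spaces: the shift along the tool's x, y, z in mm, then the turn about the tool's z in degrees. A call has 1 to 12 rows; each row is the pose to reach, as a shift and turn from the pose commanded when the call began, along the tool's axes at that moment; what a row does not reach only later rows make up. A row lasts 1/10 s, in which the tool goes at most 50 mm and 8.59 degrees, less where a joint would pass 70% of its speed; a pose out of reach is approached as far as the arm can. A call with a gripper value outside its range is refused whole. "gripper" is the closure, from 0 (fully open) to 1 (shut), set as the call begins (left out, the last holds). The fingers move at their own pace and stop on an object; "squeeze" is the grip in N (left out, the last holds). Time passes only in rows, so rows that repeat a pose let the fingers close. It gives the time, the measured TCP pose, the force, the opening and the grip force at its end, in the units of the state.
- manip.sense(): the state, without advancing time (a new reading comes with each control period).
- manip.snapshot(name): name is "side" or "top"; returns the picture (480x640x3 uint8, red, green, blue); there is no depth.
- manip.get_calibration(name): a dict with "fov_y" (degrees; the focal length in pixels is half the picture's height over the tangent of half this angle, whatever the lens; pixels are square), "cx", "cy" (the principal point, pixels), "k1" (the pictures are not rectified: a ray, as slopes to the right and down, at radius r is drawn at 1 + k1 r^2 times it, then the intrinsics apply), "extrinsics" (4x4, takes a point from camera to world coordinates). Camera axes: x right, y down, z forward; pixel columns grow to the right and rows downward; lengths in m; the calibration is good to about 2 mm. A picture is of the moment at which its call begins. get_calibration takes no time and is no camera call.
- manip.sign_off(): hands the job in; it is judged then, once.
Trained networks look in the newest picture that a camera, given by its name, has taken for a name from the list of things; names that differ only in an ending like _2 or _b are one class to them, and where a whole thing is asked for, a point or a joint stands for the part that bears it (a point fixed in the world has none). Each returns a list of dicts, best first, with "p" (0 to 1); they miss things now and then, are a little off and sometimes report something else, mostly with a low value. They report only what shows in the picture. A call takes as long as a camera call. They do not tell look-alikes from the thing itself.
- manip.recognise(camera, query): "position" ([column, row] in pixels, amid what is visible of it).
- manip.masks_of(camera, query): "pixels" (480x640 bool, what is visible of it) and "position" ([column, row] in pixels, amid what is visible of it).
- manip.mark_of(camera, query): "position" ([column, row] in pixels: a listed point, or the origin of a listed thing).
The state is a dict: "t": time; "q": joint angles; "qd": joint speeds; "tau": joint torques, N m; "tcp_pos": TCP position; "tool_rot": TCP orientation; "force": force on the tool from outside, world axes, zero at the start; "ft_torque": the same for the moment, N m; "finger_gap": opening from 0.0 (shut) to 1.0 (fully open); "gripper_force": force on a finger pad.
Only numpy, scipy, OpenCV 4.12 (cv2) and the standard library are available. Lean on these libraries where they do the work, as an engineer would, in place of code of your own. Each camera call takes 0.05 s, during which the arm holds its last target. There are 200 camera calls.

TASK

Make the deburring machine dead by pressing the test button on its power box, so that the lever drops by itself. With the lever down, twist each cutter on the machine anticlockwise (seen from above) to break it free of its taper, pull it out and put it down inside the tray. When all cutters are in the tray, lift the lever back up fully home, and leave the jar, screwdriver and wood offcut where they are.

Things in the scene. Friction and masses are not known exactly. Their poses are not given: they have to be found in the camera images.
- machine: fixed deburring machine, a green 180 x 180 mm box with a bare metal cover plate, 75 mm high; origin: centre of its underside. Spindles at its own (x, y) = (-40,-40), (-40,40), (40,-40), (40,40) mm for cutter0 to cutter3 in that order, each under an oblong opening 36 (x) x 20 (y) mm in the 24 mm thick plate. A spindle without cutter shows the empty opening
- cutter0: loose steel taper-shank cutter, 98 mm long, 0.15 to 0.31 kg. Origin: centre of its foot's underside; z runs up the shank to the point. At z 0-12 mm: foot bar 30 (x) x 9 (y); 12-38: taper shank, 12 to 18 thick; 38-44: flange, 38 diameter; 44-80: dark square body 24 x 24, faces across x and y (grip here at 60-70); 80-98: small cone. Seated, its origin is 37 mm above the table. 3 or all of the four are there
- cutter0_mid (a point): point on the axis of cutter0, 55 mm above its origin. A seated cutter is locked with its x axis turned 60 degrees clockwise (seen from above) from the machine's x axis, its foot caught under the plate. A stiff twist (0.15 N m) anticlockwise by 60 degrees, to a stop where both x axes agree, breaks it free (15 degrees short will do); then it lifts straight up, clear after 40 mm
- cutter1: another cutter, like cutter0 in every way, on its own spindle
- cutter1_mid (a point): point on the axis of cutter1, 55 mm above its origin
- cutter2: another cutter, like cutter0 in every way, on its own spindle
- cutter2_mid (a point): point on the axis of cutter2, 55 mm above its origin
- cutter3: another cutter, like cutter0 in every way, on its own spindle
- cutter3_mid (a point): point on the axis of cutter3, 55 mm above its origin
- tray: loose square metal tray with a rubber floor, 240 x 240 mm, 35 mm high, walls 4 mm, floor 4 mm thick, 0.9 kg; origin: centre of its underside, axes along its sides
- power_box: fixed grey power switch box, 150 (x) x 200 (y) x 70 mm high; origin: centre of its underside. On its top: the lever at its own y = +50 mm, the test button at y = -50 mm
- test_top (a point): centre of the top face of the white round test button, 30 mm across, in a 44 mm black collar 8 mm high; pressed straight down, 89 mm above the table when released
- test (a joint): travel of the test button in m: 0 released, 0.008 fully down (about 5 N); springs back. It trips the lever at about 5 mm
- lever_knob (a point): middle of the lever's black cylindrical grip, 24 mm diameter, 24 mm long, axis along the box's y; its flat ends can be pinched across y. The lever is a 12 mm wide steel bar hinged 90 mm from this point, at box (x, y, z) = (45, 50, 65) mm, axis along the box's y
- lever (a joint): angle of the lever in rad: 0 up (power on), leaning 0.22 past upright towards the box's +x; it swings towards the box's -x and rests at 1.25 when dropped (power off). No spring: released below about 0.15 it falls home to 0, above about 0.3 it falls to 1.25. Lifting it takes about 1 N
- jar: bystander: glass jar with steel cap, 60 mm diameter, 80 mm high; origin at its underside. Leave alone
- screwdriver: bystander: screwdriver lying on the bench. Leave alone
- offcut: bystander: wooden offcut 50 x 140 x 30 mm; origin at its underside. Leave alone
Mind the look-alikes: they are no part of the job. What is shaped like the cutter0 but blue is not meant.

How it is judged:
On the way, in this order (a step that is already met when the one before it is completed fails the run):
1. the test button is pressed while the lever is up (value of joint test above 0.004 m and value of joint lever below 0.9 rad), for 0.02 s.
2. the lever has dropped (value of joint lever above 1.15 rad), for 0.2 s.
3. all cutters lie or stand in the tray, let go, while the lever is down (x of cutter0_mid in the frame of tray between -0.115 and 0.115 m and y of cutter0_mid in the frame of tray between -0.115 and 0.115 m and z of cutter0_mid in the frame of tray between 0 and 0.085 m and linear speed of each of cutter0, cutter1, cutter2, cutter3 below 0.03 m/s and x of cutter1_mid in the frame of tray between -0.115 and 0.115 m and y of cutter1_mid in the frame of tray between -0.115 and 0.115 m and z of cutter1_mid in the frame of tray between 0 and 0.085 m and x of cutter2_mid in the frame of tray between -0.115 and 0.115 m and y of cutter2_mid in the frame of tray between -0.115 and 0.115 m and z of cutter2_mid in the frame of tray between 0 and 0.085 m and x of cutter3_mid in the frame of tray between -0.115 and 0.115 m and y of cutter3_mid in the frame of tray between -0.115 and 0.115 m and z of cutter3_mid in the frame of tray between 0 and 0.085 m and value of joint lever above 1.1 rad and contact force between each of cutter0, cutter1, cutter2, cutter3 and the fingers below 0.1 N), for 0.2 s.
At the end, for the whole second after the job is handed in: Every cutter is at rest in the tray (its middle within 115 mm of the tray's centre along both tray axes and under 85 mm above its underside), the tray stands flat on the table, the lever is up (below 0.08 rad) and the test button is out (below 2 mm) (x of cutter0_mid in the frame of tray between -0.115 and 0.115 m and y of cutter0_mid in the frame of tray between -0.115 and 0.115 m and z of cutter0_mid in the frame of tray between 0 and 0.085 m and linear speed of each of cutter0, cutter1, cutter2, cutter3 below 0.03 m/s and x of cutter1_mid in the frame of tray between -0.115 and 0.115 m and y of cutter1_mid in the frame of tray between -0.115 and 0.115 m and z of cutter1_mid in the frame of tray between 0 and 0.085 m and x of cutter2_mid in the frame of tray between -0.115 and 0.115 m and y of cutter2_mid in the frame of tray between -0.115 and 0.115 m and z of cutter2_mid in the frame of tray between 0 and 0.085 m and x of cutter3_mid in the frame of tray between -0.115 and 0.115 m and y of cutter3_mid in the frame of tray between -0.115 and 0.115 m and z of cutter3_mid in the frame of tray between 0 and 0.085 m and angle between tray's own z axis and vertical below 0.1 rad and height (world z) of tray below 0.02 m and value of joint lever below 0.08 rad and velocity of joint lever below 0.1 rad/s and value of joint test below 0.002 m); the robot touches nothing.
It fails at once if the jar is moved more than 3 cm (distance of jar from where it was at the start of the episode above 0.03 m).
It fails at once if the screwdriver is moved more than 3 cm (distance of screwdriver from where it was at the start of the episode above 0.03 m).
It fails at once if the offcut is moved more than 3 cm (distance of offcut from where it was at the start of the episode above 0.03 m).
Of cutter0, cutter1, cutter2, cutter3 only 3 to 4 are there at a start; the rules pass over those that are not, and their reading is None.
At some moment in a run one of tray may be knocked a few centimetres aside while the robot is not near it.
Once in a run the grip may slacken for a moment while it holds something.
It also fails if it takes over 210 s, if anything falls off the work surface, if the arm or the gripper's body presses on something with over 40 N, if the wrist force passes 120 N, or if a joint passes its speed limit or range.

## Working session

There is one attempt and no reset: what is moved stays moved. The work goes in short steps, Python scripts to look and compute and a tool call to move; the robot and the scene stay as the last step left them, time stands still between calls to the robot, and variables do not carry over. Pictures are saved under pics/ and viewed, at most 14 in all, crops included, and the job is handed in when it is done.

Besides the shell and the picture viewer there is one more tool, called after "Emit:" as a command line: name --argument value ..., lists and objects as JSON in quotes. step_arm: Moves the arm, as the interface text tells. Its arguments: {"type":"object","properties":{"targets":{"type":"string"},"gripper":{"type":"number"},"squeeze":{"type":"number"}},"required":["targets"]}

```bash
mkdir -p pics; cat > h.py <<'E'
import numpy as np, cv2
from station import manip
def cal(n):
    c=manip.get_calibration(n); f=240/np.tan(np.radians(c['fov_y'])/2)
    return f,c['cx'],c['cy'],c['k1'],np.array(c['extrinsics'])
def w(n,px,z):
    f,cx,cy,k,T=cal(n); d=np.array([(px[0]-cx)/f,(px[1]-cy)/f]); u=d.copy()
    for _ in range(30): u=d/(1+k*(u@u))
    r=T[:3,:3]@np.array([u[0],u[1],1]); o=T[:3,3]
    return o+r*(z-o[2])/r[2]
def proj(n,P):
    f,cx,cy,k,T=cal(n); p=T[:3,:3].T@(np.array(P)-T[:3,3]); u=p[:2]/p[2]; u=u*(1+k*(u@u))
    return np.array([f*u[0]+cx,f*u[1]+cy])
def snap(n,f):
    im=manip.snapshot(n); cv2.imwrite('pics/'+f,im[:,:,::-1]); return im
E
python3 - <<'E'
from h import *
for n in('top','side'):
    snap(n,n+'0.png'); print(n,cal(n)[4].round(3).tolist())
    for q,z in [('machine',0),('cutter0',.037),('cutter0_mid',.092),('tray',0),('power_box',0),('test_top',.089),('lever_knob',.15),('jar',0),('screwdriver',0),('offcut',0)]:
        for r in manip.mark_of(n,q)[:6]:
            print(q,round(r['p'],2),np.round(r['position']),w(n,r['position'],z).round(3))
print(manip.sense())
E
```

```text
top [[0.022, -0.998, 0.066, 0.498], [-1.0, -0.021, 0.019, 0.004], [-0.018, -0.066, -0.998, 1.382], [0.0, 0.0, 0.0, 1.0]]
machine 0.89 [330. 248.] [0.575 0.008 0.   ]
cutter0 0.83 [301. 323.] [0.41  0.068 0.037]
cutter0 0.65 [302. 262.] [0.541 0.069 0.037]
cutter0 0.62 [342. 271.] [ 0.523 -0.019  0.037]
cutter0 0.6 [317. 222.] [0.628 0.038 0.037]
cutter0 0.49 [340. 329.] [ 0.398 -0.017  0.037]
cutter0 0.49 [398. 277.] [ 0.513 -0.14   0.037]
cutter0_mid 0.75 [301. 326.] [0.406 0.065 0.092]
cutter0_mid 0.69 [341. 268.] [ 0.528 -0.016  0.092]
cutter0_mid 0.58 [339. 334.] [ 0.393 -0.015  0.092]
cutter0_mid 0.56 [406. 279.] [ 0.508 -0.149  0.092]
cutter0_mid 0.53 [373. 321.] [ 0.42  -0.084  0.092]
cutter0_mid 0.52 [316. 222.] [0.622 0.038 0.092]
tray 0.81 [181. 292.] [0.469 0.337 0.   ]
tray 0.31 [512. 278.] [ 0.516 -0.392  0.   ]
tray 0.28 [468. 267.] [ 0.538 -0.297  0.   ]
power_box 0.96 [480. 295.] [ 0.479 -0.322  0.   ]
test_top 0.74 [511. 278.] [ 0.515 -0.364  0.089]
lever_knob 0.68 [469. 268.] [ 0.532 -0.266  0.15 ]
jar 0.59 [241. 171.] [0.744 0.213 0.   ]
screwdriver 0.97 [346. 158.
[... 1181 characters left out ...]
[ 0.727 -0.342  0.   ]
{'t': 1.1, 'q': array([ 1.01151523e+00,  5.27520781e-01,  1.43272654e+00, -1.29192831e-06,
        1.18135824e+00, -1.78497800e-01]), 'qd': array([ 0.00135418, -0.00061445,  0.00138843,  0.00150281,  0.00052343,
       -0.00078597]), 'tau': array([ 6.94030750e-04, -4.42334998e+01, -1.78426087e+01, -1.42308822e-04,
        8.05332002e-04, -3.66530784e-06]), 'tcp_pos': array([0.23223767, 0.58022277, 0.23128915]), 'tool_rot': array([ 1.89243241e-01,  9.81930240e-01, -6.23613728e-06, -1.77010892e-06]), 'force': array([-0.61690403,  0.20639418, -0.29986089]), 'ft_torque': array([ 0.06054158,  0.0266058 , -0.00417607]), 'gripper_force': 0.0, 'finger_gap': 0.9994481380264525}
```

```bash
python3 - <<'E'
import cv2
for n,(a,b,c,d) in {'top':(130,370,150,550),'side':(150,480,180,500)}.items():
    i=cv2.imread(f'pics/{n}0.png')[a:b,c:d]
    s=min(800/i.shape[1],600/i.shape[0]); cv2.imwrite(f'pics/{n}0c.png',cv2.resize(i,None,fx=s,fy=s,interpolation=cv2.INTER_CUBIC)); print(s)
E
```

```text
2.0
1.8181818181818181
```

View pics/top0c.png

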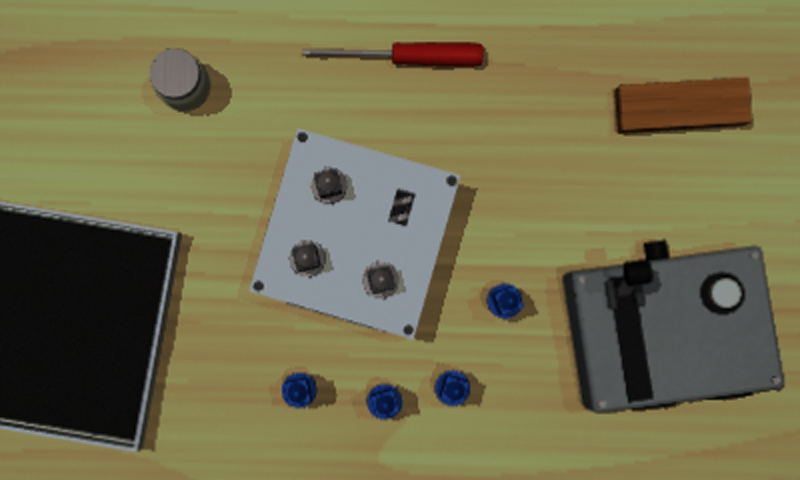

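View pics/side0c.png

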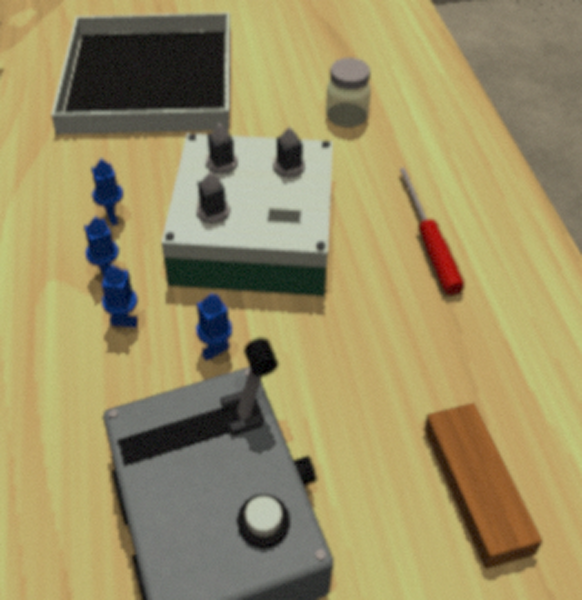

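The top view shows three dark cutters at crop (330,185), (307,258) and (382,280), an empty opening at (401,207), four blue look-alikes, the tray on the left and the box on the right. The lever is up at (637,272) and the button is at (725,293). Next I compute the poses.

```bash
python3 - <<'E'
from h import *
im=cv2.imread('pics/top0.png')
def full(c): return np.array([150+(c[0]+.5)/2-.5,130+(c[1]+.5)/2-.5])
S=[w('top',full(c),.075)[:2] for c in [(302,137),(452,181),(408,330),(258,286)]]
C=np.mean(S,0); print('machine',C.round(4),[np.linalg.norm(s-C).round(4) for s in S])
d=[np.degrees(np.arctan2(*(s-C)[::-1])) for s in S]; print(np.round(d,1))
for c in [(330,185),(307,258),(382,280)]: print('body',w('top',full(c),.117).round(4))
print('hole',w('top',full((401,207)),.075))
o=[w('top',full(c),.075)[:2] for c in[(408,190),(394,225)]]; e=o[0]-o[1]; print('hole len',np.linalg.norm(e),np.degrees(np.arctan2(e[1],e[0])))
for y in range(0,1):
  yaw=np.radians(np.mean([(x-45)%90-(90 if (x-45)%90>45 else 0) for x in d])); print('yaw',np.degrees(yaw))
  R=np.array([[np.cos(yaw),-np.sin(yaw)],[np.sin(yaw),np.cos(yaw)]])
  for a in((-.04,-.04),(-.04,.04),(.04,-.04),(.04,.04)):
    p=C+R@a; print(a,p.round(4),proj('top',[*p,.13]).round(1),proj('side',[*p,.13]).round(1))
B=[w('top',full(c),.07)[:2] for c in [(755,257),(777,380),(603,404),(583,280)]]
C=np.mean(B,0);print('box',C.round(4),(np.array(B)-C).round(4).tolist())
e=(B[0]-B[1])+(B[3]-B[2]);print('box yaw',np.degrees(np.arctan2(e[1],e[0])))
print('test',w('top',full((726,293)),.089).round(4))
for n in('top','side'):
  for r in manip.masks_of(n,'tray')[:1]:
    m=r['pixels'].astype(np.uint8); c=max(cv2.findContours(m,0,2)[0],key=cv2.contourArea)
    bx=cv2.boxPoints(cv2.minAreaRect(c)); print(n,bx.round(), [w(n,b,.035)[:2].round(3) for b in bx])
E
```

```text
machine [0.5732 0.0143] [np.float64(0.1165), np.float64(0.1163), np.float64(0.1157), np.float64(0.1161)]
[  30.   -60.5 -150.1  119.9]
body [0.6196 0.0405 0.117 ]
body [0.5444 0.0622 0.117 ]
body [ 0.5237 -0.0146  0.117 ]
hole [ 0.60190013 -0.03372738  0.075     ]
hole len 0.03986314048550658 -20.602846906374346
yaw -15.165224840014712
(-0.04, -0.04) [ 0.5242 -0.0139] [340.5 269.4] [295.7 247.2]
(-0.04, 0.04) [0.5451 0.0633] [302.4 258.2] [300.9 220.6]
(0.04, -0.04) [ 0.6014 -0.0348] [351.6 231.4] [336.5 249.5]
(0.04, 0.04) [0.6223 0.0424] [313.6 220.3] [339.3 222.6]
box [ 0.4799 -0.3252] [[0.0778, -0.0777], [-0.0488, -0.0995], [-0.0786, 0.0779], [0.0496, 0.0994]]
box yaw 9.645796182833376
test [ 0.5192 -0.3678  0.089 ]
top [[108. 337.]
 [127. 226.]
 [240. 246.]
 [221. 357.]] [array([0.372, 0.481]), array([0.611, 0.45 ]), array([0.573, 0.203]), array([0.334, 0.237])]
side [[207. 158.]
 [306. 157.]
 [307. 223.]
 [208. 224.]] [array([0.331, 0.491]), array([0.609, 0.444]), array([0.57 , 0.163]), array([0.336, 0.202])]
```

```bash
cat >> h.py <<'E'
def go(*tg):
    """tg: (x,y,z,yaw of tool y in deg); prints rows from the present pose"""
    s=manip.sense(); a,b=s['tool_rot'][:2]; n=np.hypot(a,b); a/=n;b/=n
    X=np.array([2*a*a-1,2*a*b]); Y=np.array([2*a*b,2*b*b-1]); y0=np.degrees(np.arctan2(Y[1],Y[0]))
    print('t',round(s['t'],1),'tcp',s['tcp_pos'].round(4),'yaw',y0.round(1),'q6',np.degrees(s['q'][5]).round(),'gap',round(s['finger_gap'],3),'F',s['force'].round(1),'tilt',s['tool_rot'][2:].round(4))
    for t in tg:
        d=np.array(t[:3])-s['tcp_pos']; tn=-(((t[3]-y0)+180)%360-180)
        print(t,'->',np.round([X@d[:2]*1e3,Y@d[:2]*1e3,-d[2]*1e3,tn],1))
E
python3 - <<'E'
from h import *
go((.45,.2,.231,15),(.518,-.367,.2,15),(.518,-.367,.11,15),(.518,-.367,.078,15))
E
```

```text
t 1.2 tcp [0.2322 0.5802 0.2313] yaw 68.2 q6 -10.0 gap 1.001 F [-0.6  0.4 -0. ] tilt [-0.  0.]
(0.45, 0.2, 0.231, 15) -> [-3.435e+02 -2.721e+02  3.000e-01  5.320e+01]
(0.518, -0.367, 0.2, 15) -> [-617.4 -773.2   31.3   53.2]
(0.518, -0.367, 0.11, 15) -> [-617.4 -773.2  121.3   53.2]
(0.518, -0.367, 0.078, 15) -> [-617.4 -773.2  153.3   53.2]
```

Emit:
step_arm --targets "-344 -272 0 53;-344 -272 0 53;-344 -272 0 53;-344 -272 0 53;-344 -272 0 53;-344 -272 0 53;-344 -272 0 53;-344 -272 0 53;-344 -272 0 53;-617 -773 31 53;-617 -773 31 53;-617 -773 31 53" --gripper 1

```text
t: 2.4
tcp_pos: [0.4684, 0.0492, 0.2234]
tool_rot: [0.607, 0.794, 0.0, 0.0]
force: [0.6, -0.1, -0.6]
finger_gap: 0.002
gripper_force: 0.0
```

```bash
python3 - <<'E'
from h import *
go((.518,-.367,.2,15),(.518,-.367,.105,15),(.518,-.367,.081,15))
E
```

```text
t 2.4 tcp [0.4684 0.0492 0.2234] yaw 15.2 q6 -23.0 gap 0.002 F [ 0.6 -0.1 -0.6] tilt [0.0003 0.0004]
(0.518, -0.367, 0.2, 15) -> [-4.146e+02 -6.130e+01  2.340e+01  2.000e-01]
(0.518, -0.367, 0.105, 15) -> [-4.146e+02 -6.130e+01  1.184e+02  2.000e-01]
(0.518, -0.367, 0.081, 15) -> [-4.146e+02 -6.130e+01  1.424e+02  2.000e-01]
```

Emit:
step_arm --targets "-415 -61 23 0;-415 -61 23 0;-415 -61 23 0;-415 -61 23 0;-415 -61 23 0;-415 -61 23 0;-415 -61 23 0;-415 -61 23 0;-415 -61 23 0;-415 -61 23 0;-415 -61 103 0;-415 -61 103 0"

```text
t: 3.6
tcp_pos: [0.5172, -0.3638, 0.1187]
tool_rot: [0.607, 0.794, 0.0, -0.001]
force: [-0.3, 0.7, -1.1]
finger_gap: 0.002
gripper_force: 0.0
```

```bash
python3 - <<'E'
from h import *
manip.snapshot('side')
go((.518,-.367,.105,15),(.518,-.367,.081,15))
E
```

```text
t 3.6 tcp [ 0.5146 -0.3611  0.1135] yaw 15.2 q6 -60.0 gap -0.001 F [-0.1  0.9 -2.7] tilt [ 0.001 -0.006]
(0.518, -0.367, 0.105, 15) -> [-6.6  1.7  8.5  0.2]
(0.518, -0.367, 0.081, 15) -> [-6.6  1.7 32.5  0.2]
```

Emit:
step_arm --targets "-5 2 8 0;-5 2 16 0;-5 2 24 0;-5 2 28 0;-5 2 31 0;-5 2 31 0"

```text
t: 4.25
tcp_pos: [0.5213, -0.3697, 0.0894]
tool_rot: [0.608, 0.794, -0.0, 0.0]
force: [-0.0, 0.0, 0.0]
finger_gap: -0.004
gripper_force: 0.0
```

```bash
python3 - <<'E'
from h import *
snap('side','s1.png')
go((.518,-.367,.081,15))
print([(r['p'],r['position']) for r in manip.mark_of('side','lever_knob')])
E
```

```text
t 4.3 tcp [ 0.5214 -0.3698  0.0895] yaw 15.2 q6 -61.0 gap -0.002 F [-0.1 -0.7 -0.2] tilt [-0.      0.0003]
(0.518, -0.367, 0.081, 15) -> [ 3.6 -2.5  8.5  0.2]
[(0.21, [440.9, 418.7])]
```

Emit:
step_arm --targets "3 -2 3 0;3 -2 6 0;3 -2 8 0;3 -2 8 0;3 -2 8 0"

```text
t: 4.85
tcp_pos: [0.5194, -0.3683, 0.0818]
tool_rot: [0.608, 0.794, -0.0, 0.001]
force: [2.0, -2.0, 4.0]
finger_gap: 0.001
gripper_force: 2.2
```

```bash
python3 - <<'E'
from h import *
im=snap('side','s2.png'); cv2.imwrite('pics/s2c.png',cv2.resize(im[280:480,220:420,::-1],None,fx=3,fy=3))
go((.518,-.367,.081,15))
E
```

```text
t 4.9 tcp [ 0.5194 -0.3683  0.0818] yaw 15.2 q6 -61.0 gap 0.005 F [ 2.1 -2.9  4.6] tilt [-0.0002  0.0015]
(0.518, -0.367, 0.081, 15) -> [ 1.6 -1.   0.8  0.2]
```

View pics/s2c.png

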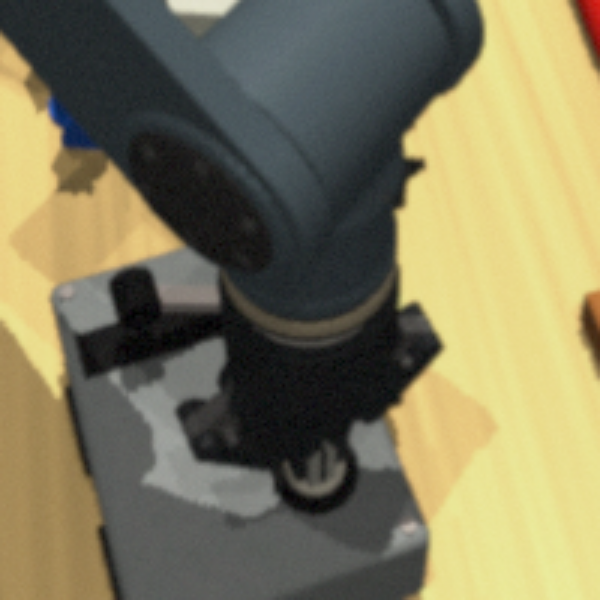

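The side view shows the lever knob dropped to the left, so the power is off. Next is cutter A.

```bash
python3 - <<'E'
from h import *
go((.518,-.367,.2,15),(.524,-.014,.2,15))
E
```

```text
t 4.9 tcp [ 0.5194 -0.3683  0.0818] yaw 15.2 q6 -61.0 gap 0.005 F [ 2.1 -2.9  4.6] tilt [-0.0002  0.0015]
(0.518, -0.367, 0.2, 15) -> [   1.6   -1.  -118.2    0.2]
(0.524, -0.014, 0.2, 15) -> [ 3.407e+02  9.720e+01 -1.182e+02  2.000e-01]
```

Emit:
step_arm --targets "0 0 -60 0;0 0 -118 0;0 0 -118 0;341 97 -118 0;341 97 -118 0;341 97 -118 0;341 97 -118 0;341 97 -118 0;341 97 -118 0;341 97 -118 0;341 97 -118 0;341 97 -118 0" --gripper 0.35

```text
t: 6.1
tcp_pos: [0.521, -0.0109, 0.1982]
tool_rot: [0.606, 0.795, -0.001, -0.002]
force: [0.9, -0.1, 0.6]
finger_gap: 0.647
gripper_force: 0.0
```

Emit:
step_arm --targets "0 0 0 0;0 0 0 0"

```text
t: 6.3
tcp_pos: [0.5226, -0.0143, 0.1988]
tool_rot: [0.608, 0.794, -0.0, -0.0]
force: [0.7, 0.4, 0.5]
finger_gap: 0.648
gripper_force: 0.0
```

```bash
python3 - <<'E'
from h import *
go((.524,-.014,.15,15),(.524,-.014,.087,15))
E
```

```text
t 6.3 tcp [ 0.5226 -0.0143  0.1988] yaw 15.1 q6 -29.0 gap 0.648 F [0.7 0.4 0.5] tilt [-0.0004 -0.0004]
(0.524, -0.014, 0.15, 15) -> [-0.1  1.4 48.8  0.1]
(0.524, -0.014, 0.087, 15) -> [-1.000e-01  1.400e+00  1.118e+02  1.000e-01]
```

Emit:
step_arm --targets "0 1 40 0;0 1 80 0;0 1 100 0;0 1 112 0;0 1 112 0;0 1 112 0"

```text
t: 6.9
tcp_pos: [0.5245, -0.0134, 0.0877]
tool_rot: [0.608, 0.794, 0.0, 0.001]
force: [-0.2, 0.6, 0.3]
finger_gap: 0.648
gripper_force: 0.0
```

Emit:
step_arm --targets "0 0 0 0;0 0 0 0;0 0 0 0;0 0 0 0;0 0 0 0;0 0 0 0" --gripper 1 --squeeze 90

```text
t: 7.5
tcp_pos: [0.5247, -0.0128, 0.0886]
tool_rot: [0.607, 0.794, 0.0, 0.001]
force: [-1.5, 0.2, 6.3]
finger_gap: 0.264
gripper_force: 88.4
```

Emit:
step_arm --targets "0 0 0 -6;0 0 0 -12;0 0 0 -18;0 0 0 -24;0 0 0 -30;0 0 0 -36;0 0 0 -42;0 0 0 -48;0 0 0 -54;0 0 0 -58;0 0 0 -58"

```text
t: 8.6
tcp_pos: [0.5256, -0.012, 0.0886]
tool_rot: [0.146, 0.989, 0.001, 0.002]
force: [1.7, 2.3, 5.1]
finger_gap: 0.265
gripper_force: 88.6
```

```bash
python3 - <<'E'
from h import *
go((.524,-.014,.087,75)); s=manip.sense(); print(s['ft_torque'],s['gripper_force'])
E
```

```text
t 8.6 tcp [ 0.5256 -0.012   0.0886] yaw 73.2 q6 -87.0 gap 0.265 F [1.7 2.3 5.1] tilt [0.0005 0.0023]
(0.524, -0.014, 0.087, 75) -> [ 1.  -2.3  1.6 -1.8]
[ 0.49086506 -0.22097    -0.1062431 ] 88.56850862503052
```

Emit:
step_arm --targets "0 0 -10 0;0 0 -20 0;0 0 -30 0;0 0 -40 0;0 0 -50 0;0 0 -70 0;0 0 -95 0;0 0 -95 0"

```text
t: 9.4
tcp_pos: [0.5259, -0.0131, 0.1855]
tool_rot: [0.146, 0.989, -0.0, 0.004]
force: [0.7, -0.4, -1.8]
finger_gap: 0.263
gripper_force: 88.9
```

```bash
cat >> h.py <<'E'
def tray():
    manip.snapshot('top')
    for r in manip.masks_of('top','tray')[:1]:
        m=r['pixels'].astype(np.uint8); c=max(cv2.findContours(m,0,2)[0],key=cv2.contourArea)
        bx=cv2.boxPoints(cv2.minAreaRect(c)); W=np.array([w('top',b,.03)[:2] for b in bx])
        e=W[0]-W[1]; print('tray c',W.mean(0).round(3),'sides',np.linalg.norm(e).round(3),np.linalg.norm(W[1]-W[2]).round(3),'ang',np.degrees(np.arctan2(e[1],e[0])).round(1),'p',r['p'])
    for r in manip.mark_of('top','tray')[:2]: print('mark',w('top',r['position'],0).round(3),r['p'])
E
python3 - <<'E'
from h import *
tray()
snap('side','s3.png')
go((.5,.2,.2,73),(.43,.28,.2,73),(.43,.28,.07,73))
print(manip.sense()['gripper_force'])
E
```

```text
tray c [0.472 0.343] sides 0.245 0.254 ang 173.2 p 0.83
mark [0.74 0.21 0.  ] 0.73
mark [0.474 0.345 0.   ] 0.61
t 9.6 tcp [ 0.5228 -0.0124  0.1813] yaw 73.2 q6 -87.0 gap 0.265 F [-0.5 -0.2 -1.9] tilt [ 0.0001 -0.0011]
(0.5, 0.2, 0.2, 73) -> [ 83.3 196.7 -18.7   0.2]
(0.43, 0.28, 0.2, 73) -> [ 1.734e+02  2.530e+02 -1.870e+01  2.000e-01]
(0.43, 0.28, 0.07, 73) -> [1.734e+02 2.530e+02 1.113e+02 2.000e-01]
88.92430901527405
```

View pics/s3.png

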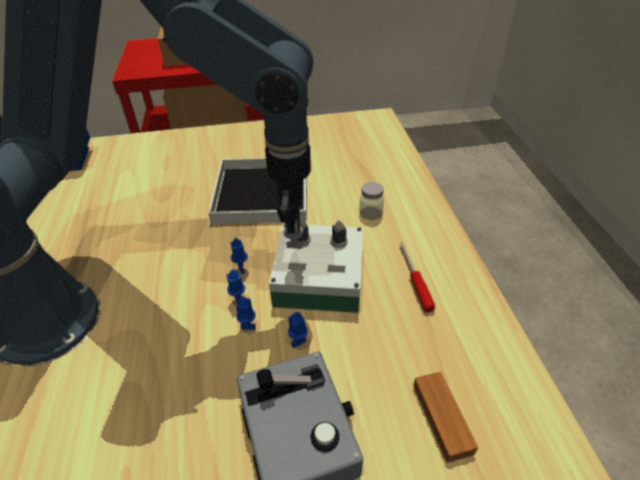

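```bash
python3 - <<'E'
from h import *
go((.5295,.3855,.22,73),(.5295,.3855,.1,73))
E
```

```text
t 9.6 tcp [ 0.5228 -0.0124  0.1813] yaw 73.2 q6 -87.0 gap 0.265 F [-0.5 -0.2 -1.9] tilt [ 0.0001 -0.0011]
(0.5295, 0.3855, 0.22, 73) -> [ 1.087e+02  3.828e+02 -3.870e+01  2.000e-01]
(0.5295, 0.3855, 0.1, 73) -> [1.087e+02 3.828e+02 8.130e+01 2.000e-01]
```

Emit:
step_arm --targets "0 0 -39 0;9 35 -39 0;22 75 -39 0;33 115 -39 0;45 157 -39 0;57 200 -39 0;69 242 -39 0;81 285 -39 0;93 327 -39 0;103 362 -39 0;109 383 -39 0;109 383 -39 0"

```text
t: 10.8
tcp_pos: [0.529, 0.3885, 0.2189]
tool_rot: [0.144, 0.99, -0.0, -0.001]
force: [0.2, -0.4, -1.9]
finger_gap: 0.264
gripper_force: 89.1
```

Emit:
step_arm --targets "0 0 40 0;0 0 80 0;0 0 120 0;0 0 140 0;0 0 140 0;0 0 140 0"

```text
t: 11.4
tcp_pos: [0.5302, 0.3848, 0.0805]
tool_rot: [0.147, 0.989, -0.001, -0.001]
force: [0.6, -0.4, -1.0]
finger_gap: 0.267
gripper_force: 89.0
```

```bash
python3 - <<'E'
from h import *
go((.5295,.3855,.0555,73)); tray()
E
```

```text
t 11.4 tcp [0.5302 0.3848 0.0805] yaw 73.1 q6 -47.0 gap 0.267 F [ 0.6 -0.4 -1. ] tilt [-0.0006 -0.0007]
(0.5295, 0.3855, 0.0555, 73) -> [ 0.9  0.5 25.   0.1]
tray c [0.472 0.339] sides 0.243 0.241 ang 173.2 p 0.71
mark [0.471 0.342 0.   ] 0.83
```

Lower until it touches.

Emit:
step_arm --targets "0 0 10 0;0 0 18 0;0 0 22 0;0 0 24 0;0 0 26 0;0 0 26 0;0 0 26 0"

```text
t: 12.25
tcp_pos: [0.5301, 0.3856, 0.0557]
tool_rot: [0.146, 0.989, -0.0, -0.0]
force: [-1.1, -0.3, 2.4]
finger_gap: 0.265
gripper_force: 89.2
```

Emit:
step_arm --targets "0 0 0 0;0 0 0 0;0 0 0 0;0 0 0 0" --gripper 0.45

```text
t: 12.65
tcp_pos: [0.5304, 0.3857, 0.0551]
tool_rot: [0.146, 0.989, 0.0, 0.0]
force: [-0.3, 0.1, 0.2]
finger_gap: 0.547
gripper_force: 0.0
```

Emit:
step_arm --targets "0 0 -30 0;0 0 -70 0;0 0 -120 0;0 0 -165 0;0 0 -165 0"

```text
t: 13.15
tcp_pos: [0.5346, 0.3879, 0.2284]
tool_rot: [0.146, 0.989, 0.005, 0.007]
force: [0.3, -0.0, 1.3]
finger_gap: 0.549
gripper_force: 0.0
```

```bash
python3 - <<'E'
from h import *
im=snap('side','s4.png'); cv2.imwrite('pics/s4c.png',cv2.resize(im[120:300,180:420,::-1],None,fx=2.5,fy=2.5))
go((.545,.063,.2,15),(.545,.063,.087,15))
E
```

```text
t 13.2 tcp [0.5325 0.3869 0.2247] yaw 73.2 q6 -47.0 gap 0.55 F [ 0.4  0.3 -0.8] tilt [0.0027 0.0039]
(0.545, 0.063, 0.2, 15) -> [-105.6 -306.4   24.7   58.2]
(0.545, 0.063, 0.087, 15) -> [-105.6 -306.4  137.7   58.2]
```

View pics/s4c.png

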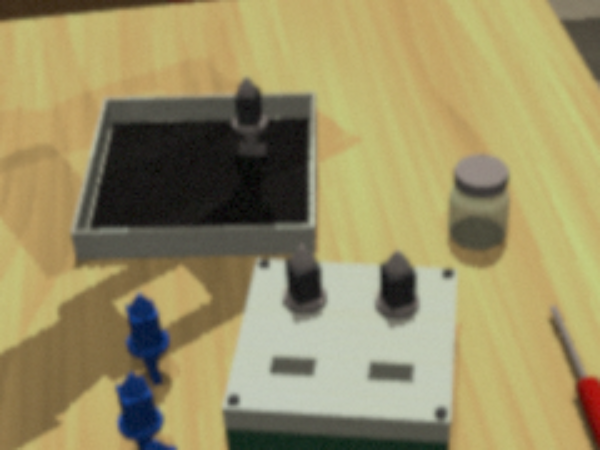

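The first cutter stands in the tray at crop (250,130). Next is cutter B.

Emit:
step_arm --targets "-105 -306 25 58;-105 -306 25 58;-105 -306 25 58;-105 -306 25 58;-105 -306 25 58;-105 -306 25 58;-105 -306 25 58;-105 -306 25 58;-105 -306 25 58;-105 -306 25 58;-105 -306 25 58;-105 -306 25 58"

```text
t: 14.4
tcp_pos: [0.5421, 0.0636, 0.1951]
tool_rot: [0.607, 0.795, 0.0, -0.0]
force: [-0.3, -0.9, 0.6]
finger_gap: 0.55
gripper_force: 0.0
```

```bash
python3 - <<'E'
from h import *
go((.546,.064,.087,15))
E
```

```text
t 14.4 tcp [0.5421 0.0636 0.1951] yaw 15.3 q6 -20.0 gap 0.55 F [-0.3 -0.9  0.6] tilt [ 0.     -0.0001]
(0.546, 0.064, 0.087, 15) -> [ -0.7   3.9 108.1   0.3]
```

Emit:
step_arm --targets "0 4 40 0;0 4 80 0;0 4 98 0;0 4 108 0;0 4 108 0;0 4 108 0"

```text
t: 15.0
tcp_pos: [0.5469, 0.0637, 0.0879]
tool_rot: [0.607, 0.795, 0.0, 0.001]
force: [0.5, -0.3, -0.0]
finger_gap: 0.549
gripper_force: 0.0
```

Emit:
step_arm --targets "0 0 0 0;0 0 0 0;0 0 0 0;0 0 0 0;0 0 0 0" --gripper 1 --squeeze 90

```text
t: 15.5
tcp_pos: [0.5471, 0.0633, 0.0888]
tool_rot: [0.607, 0.794, 0.001, 0.001]
force: [-0.5, -0.8, 6.1]
finger_gap: 0.269
gripper_force: 88.8
```

Emit:
step_arm --targets "0 0 0 -6;0 0 0 -12;0 0 0 -18;0 0 0 -24;0 0 0 -30;0 0 0 -36;0 0 0 -42;0 0 0 -48;0 0 0 -54;0 0 0 -58;0 0 0 -58"

```text
t: 16.6
tcp_pos: [0.5483, 0.0646, 0.0888]
tool_rot: [0.147, 0.989, 0.002, 0.003]
force: [1.2, 5.0, 5.3]
finger_gap: 0.264
gripper_force: 88.9
```

Emit:
step_arm --targets "0 0 -10 0;0 0 -20 0;0 0 -30 0;0 0 -40 0;0 0 -50 0;0 0 -70 0;0 0 -100 0;0 0 -132 0;0 0 -132 0;0 0 -132 0"

```text
t: 17.6
tcp_pos: [0.546, 0.0632, 0.2198]
tool_rot: [0.146, 0.989, -0.0, 0.001]
force: [-0.0, -0.7, -3.2]
finger_gap: 0.267
gripper_force: 89.4
```

```bash
python3 - <<'E'
from h import *
tray(); go((.4305,.3995,.22,73))
E
```

```text
tray c [0.637 0.044] sides 0.019 0.036 ang 170.1 p 0.75
mark [0.475 0.347 0.   ] 0.91
t 17.8 tcp [0.5447 0.0634 0.2176] yaw 73.2 q6 -78.0 gap 0.263 F [ 0.4 -0.9 -2.9] tilt [-0.0001 -0.0019]
(0.4305, 0.3995, 0.22, 73) -> [ 2.066e+02  2.887e+02 -2.400e+00  2.000e-01]
```

Emit:
step_arm --targets "20 28 -2 0;40 57 -2 0;65 90 -2 0;90 126 -2 0;115 161 -2 0;140 196 -2 0;165 231 -2 0;190 265 -2 0;207 289 -2 0;207 289 -2 0;207 289 40 0;207 289 70 0"

```text
t: 18.95
tcp_pos: [0.4307, 0.3991, 0.147]
tool_rot: [0.146, 0.989, -0.001, -0.001]
force: [-0.6, -0.4, -4.6]
finger_gap: 0.264
gripper_force: 89.6
```

Emit:
step_arm --targets "0 0 40 0;0 0 67 0;0 0 67 0;0 0 67 0"

```text
t: 19.35
tcp_pos: [0.4314, 0.3991, 0.0814]
tool_rot: [0.147, 0.989, -0.001, -0.001]
force: [0.3, -0.2, -1.2]
finger_gap: 0.265
gripper_force: 89.4
```

```bash
python3 - <<'E'
from h import *
go((.4305,.3995,.0555,73)); tray()
E
```

```text
t 19.4 tcp [0.4314 0.3991 0.0814] yaw 73.1 q6 -41.0 gap 0.265 F [ 0.3 -0.2 -1.2] tilt [-0.0009 -0.0009]
(0.4305, 0.3995, 0.0555, 73) -> [ 1.   0.1 25.9  0.1]
tray c [0.473 0.343] sides 0.244 0.249 ang 172.8 p 0.85
mark [0.471 0.345 0.   ] 0.82
```

Emit:
step_arm --targets "0 0 10 0;0 0 18 0;0 0 22 0;0 0 25 0;0 0 27 0;0 0 27 0;0 0 27 0"

```text
t: 20.2
tcp_pos: [0.4313, 0.3998, 0.0558]
tool_rot: [0.146, 0.989, -0.0, -0.0]
force: [-1.8, -1.6, 3.5]
finger_gap: 0.263
gripper_force: 90.4
```

Emit:
step_arm --targets "0 0 0 0;0 0 0 0;0 0 0 0;0 0 0 0" --gripper 0.45

```text
t: 20.6
tcp_pos: [0.4318, 0.4, 0.0551]
tool_rot: [0.146, 0.989, 0.0, 0.0]
force: [-0.0, 0.2, 0.6]
finger_gap: 0.549
gripper_force: 0.0
```

Emit:
step_arm --targets "0 0 -30 0;0 0 -70 0;0 0 -120 0;0 0 -165 0;0 0 -165 0;0 0 -165 0"

```text
t: 21.2
tcp_pos: [0.432, 0.4002, 0.2216]
tool_rot: [0.146, 0.989, 0.001, 0.001]
force: [-0.3, -0.6, -0.4]
finger_gap: 0.548
gripper_force: 0.0
```

```bash
python3 - <<'E'
from h import *
go((.623,.0425,.2,15))
E
```

```text
t 21.2 tcp [0.432  0.4002 0.2216] yaw 73.2 q6 -41.0 gap 0.548 F [-0.3 -0.6 -0.4] tilt [0.001  0.0012]
(0.623, 0.0425, 0.2, 15) -> [-286.3 -287.2   21.6   58.2]
```

Emit:
step_arm --targets "-286 -287 22 58;-286 -287 22 58;-286 -287 22 58;-286 -287 22 58;-286 -287 22 58;-286 -287 22 58;-286 -287 22 58;-286 -287 22 58;-286 -287 22 58;-286 -287 22 58;-286 -287 22 58;-286 -287 22 58"

```text
t: 22.4
tcp_pos: [0.6209, 0.0443, 0.1974]
tool_rot: [0.607, 0.795, -0.0, -0.001]
force: [-0.5, 0.7, 0.3]
finger_gap: 0.549
gripper_force: 0.0
```

```bash
python3 - <<'E'
from h import *
go((.6225,.043,.087,15))
im=snap('side','s5.png'); cv2.imwrite('pics/s5c.png',cv2.resize(im[120:300,180:420,::-1],None,fx=2.5,fy=2.5))
E
```

```text
t 22.4 tcp [0.6209 0.0443 0.1974] yaw 15.3 q6 -22.0 gap 0.549 F [-0.5  0.7  0.3] tilt [-0.0005 -0.0011]
(0.6225, 0.043, 0.087, 15) -> [ -1.6   1.2 110.4   0.3]
```

View pics/s5c.png

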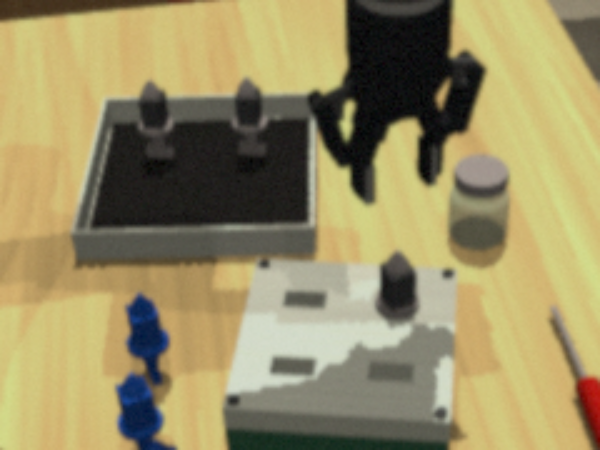

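Two cutters stand in the tray at crop (155,125) and (250,120), and the last one is still seated at (398,285).

Emit:
step_arm --targets "-1 1 40 0;-1 1 80 0;-1 1 100 0;-1 1 110 0;-1 1 110 0;-1 1 110 0"

```text
t: 23.05
tcp_pos: [0.6243, 0.0423, 0.0893]
tool_rot: [0.607, 0.795, 0.001, 0.001]
force: [-0.2, -0.2, 0.3]
finger_gap: 0.55
gripper_force: 0.0
```

Emit:
step_arm --targets "0 0 0 0;0 0 0 0;0 0 0 0;0 0 0 0;0 0 0 0" --gripper 1 --squeeze 90

```text
t: 23.55
tcp_pos: [0.6247, 0.0417, 0.0901]
tool_rot: [0.608, 0.794, 0.001, 0.001]
force: [-1.3, 0.8, 5.5]
finger_gap: 0.261
gripper_force: 88.9
```

Emit:
step_arm --targets "0 0 0 -6;0 0 0 -12;0 0 0 -18;0 0 0 -24;0 0 0 -30;0 0 0 -36;0 0 0 -42;0 0 0 -48;0 0 0 -54;0 0 0 -58;0 0 0 -58"

```text
t: 24.65
tcp_pos: [0.6263, 0.0435, 0.0902]
tool_rot: [0.147, 0.989, 0.002, 0.003]
force: [2.2, 5.3, 4.0]
finger_gap: 0.263
gripper_force: 88.9
```

Emit:
step_arm --targets "0 0 -10 0;0 0 -20 0;0 0 -30 0;0 0 -40 0;0 0 -50 0;0 0 -70 0;0 0 -100 0;0 0 -132 0;0 0 -132 0;0 0 -132 0"

```text
t: 25.65
tcp_pos: [0.6235, 0.0415, 0.221]
tool_rot: [0.146, 0.989, -0.0, 0.001]
force: [-1.0, -1.2, -3.0]
finger_gap: 0.259
gripper_force: 89.3
```

```bash
python3 - <<'E'
from h import *
tray(); go((.4165,.3005,.22,73),(.47,.28,.22,73))
E
```

```text
mark [0.475 0.342 0.   ] 0.56
t 25.8 tcp [0.6221 0.0418 0.2184] yaw 73.2 q6 -80.0 gap 0.265 F [-0.2 -0.2 -2.4] tilt [-0.0001 -0.002 ]
(0.4165, 0.3005, 0.22, 73) -> [ 2.717e+02  1.881e+02 -1.600e+00  2.000e-01]
(0.47, 0.28, 0.22, 73) -> [ 2.145e+02  1.840e+02 -1.600e+00  2.000e-01]
```

Emit:
step_arm --targets "20 18 -2 0;45 38 -2 0;75 64 -2 0;105 90 -2 0;135 116 -2 0;165 142 -2 0;195 168 -2 0;215 185 -2 0;215 185 -2 0;215 185 40 0;215 185 80 0;215 185 110 0"

```text
t: 27.0
tcp_pos: [0.4702, 0.2799, 0.1073]
tool_rot: [0.146, 0.989, -0.001, -0.001]
force: [0.9, -0.9, -2.6]
finger_gap: 0.261
gripper_force: 89.3
```

Emit:
step_arm --targets "0 0 26 0;0 0 26 0;0 0 26 0"

```text
t: 27.3
tcp_pos: [0.4713, 0.2804, 0.0835]
tool_rot: [0.147, 0.989, -0.001, -0.001]
force: [-0.1, -0.3, -2.3]
finger_gap: 0.26
gripper_force: 89.2
```

```bash
python3 - <<'E'
from h import *
go((.47,.28,.057,73)); tray()
E
```

```text
t 27.3 tcp [0.4713 0.2804 0.0835] yaw 73.1 q6 -54.0 gap 0.26 F [-0.1 -0.3 -2.3] tilt [-0.0005 -0.0008]
(0.47, 0.28, 0.057, 73) -> [ 1.1 -0.7 26.5  0.1]
tray c [0.474 0.343] sides 0.239 0.248 ang 172.8 p 0.75
```

Emit:
step_arm --targets "0 0 10 0;0 0 18 0;0 0 22 0;0 0 25 0;0 0 27 0;0 0 27 0;0 0 27 0"

```text
t: 28.15
tcp_pos: [0.4714, 0.2811, 0.0572]
tool_rot: [0.146, 0.989, 0.0, 0.0]
force: [-0.3, 0.1, -2.1]
finger_gap: 0.263
gripper_force: 89.5
```

Emit:
step_arm --targets "0 0 0 0;0 0 0 0;0 0 0 0;0 0 0 0" --gripper 0.45

```text
t: 28.55
tcp_pos: [0.4714, 0.2811, 0.0574]
tool_rot: [0.146, 0.989, 0.0, 0.0]
force: [-0.2, -0.0, 0.3]
finger_gap: 0.546
gripper_force: 0.0
```

Emit:
step_arm --targets "0 0 -30 0;0 0 -70 0;0 0 -120 0;0 0 -165 0;0 0 -165 0;0 0 -165 0"

```text
t: 29.15
tcp_pos: [0.4717, 0.2812, 0.2236]
tool_rot: [0.146, 0.989, 0.001, 0.001]
force: [-0.1, -0.0, -0.3]
finger_gap: 0.551
gripper_force: 0.0
```

```bash
python3 - <<'E'
from h import *
a=snap('side','s6.png')[120:300,180:420]; b=snap('top','t6.png')[200:380,90:330]; c=manip.snapshot('side')[320:480,220:380]
cv2.imwrite('pics/s6c.png',cv2.resize(np.vstack([a,b])[:,:,::-1],None,fx=1.6,fy=1.6))
# lever-down knob expected position
yaw=np.radians(9.6);C=np.array([.4799,-.3252]);R=np.array([[np.cos(yaw),-np.sin(yaw)],[np.sin(yaw),np.cos(yaw)]])
for q in (0,1.25):
    th=.22-q; p=C+R@[.045+.09*np.sin(th),.05]; P=[*p,.065+.09*np.cos(th)]
    print(q,np.round(P,4),[proj(n,P).round(1) for n in('top','side')])
for n in('top','side'):
    for r in manip.mark_of(n,'lever_knob')[:3]: print(n,r['p'],r['position'])
go((.45,-.1,.23,70))
E
```

```text
0 [ 0.5353 -0.2651  0.1528] [array([469. , 266.4]), array([323.2, 347.2])]
1.25 [ 0.4399 -0.2813  0.1113] [array([472.3, 314.5]), array([264.7, 380.4])]
side 0.75 [262.0, 381.5]
t 29.4 tcp [0.4702 0.2806 0.2204] yaw 73.2 q6 -54.0 gap 0.55 F [ 0.5  0.3 -0.1] tilt [-0.0009 -0.0017]
(0.45, -0.1, 0.23, 70) -> [ -90.8 -370.2   -9.6    3.2]
```

View pics/s6c.png

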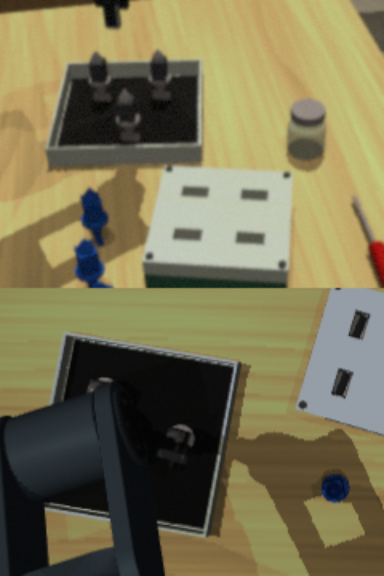

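All three cutters stand in the tray. The lever knob is where the model puts it: the side mark at (262,381.5) agrees with the predicted (264.7,380.4). Now I lift the lever.

```bash
python3 - <<'E'
from h import *
go((.44,-.281,.22,99.6))
E
```

```text
t 29.4 tcp [0.4702 0.2806 0.2204] yaw 73.2 q6 -54.0 gap 0.55 F [ 0.5  0.3 -0.1] tilt [-0.0009 -0.0017]
(0.44, -0.281, 0.22, 99.6) -> [-1.336e+02 -5.463e+02  4.000e-01 -2.640e+01]
```

Emit:
step_arm --targets "-134 -546 0 -26;-134 -546 0 -26;-134 -546 0 -26;-134 -546 0 -26;-134 -546 0 -26;-134 -546 0 -26;-134 -546 0 -26;-134 -546 0 -26;-134 -546 0 -26;-134 -546 0 -26;-134 -546 0 -26;-134 -546 0 -26"

```text
t: 30.6
tcp_pos: [0.441, -0.2844, 0.2211]
tool_rot: [-0.079, 0.997, -0.0, -0.0]
force: [0.6, 0.9, 0.0]
finger_gap: 0.55
gripper_force: 0.0
```

Emit:
step_arm --targets "0 0 0 0;0 0 0 0;0 0 0 0"

```text
t: 30.9
tcp_pos: [0.441, -0.2788, 0.2213]
tool_rot: [-0.08, 0.997, 0.001, -0.001]
force: [-1.0, 0.0, 0.4]
finger_gap: 0.551
gripper_force: 0.0
```

```bash
python3 - <<'E'
from h import *
manip.snapshot('top')
for r in manip.mark_of('top','tray')[:1]: print(w('top',r['position'],0))
go((.439,-.281,.09,99.6))
for q in np.arange(1.25,-.01,-.125):
    a,b=.22-1.25,.22-q; print(round(q,3),np.round([-90*(np.sin(b)-np.sin(a)),0,-90*(np.cos(b)-np.cos(a))],0).astype(int).tolist())
E
```

```text
[0.46869987 0.3421049  0.        ]
t 31.0 tcp [ 0.4414 -0.2787  0.2218] yaw 99.3 q6 -144.0 gap 0.548 F [0.5 0.4 0.1] tilt [ 0.0006 -0.0004]
(0.439, -0.281, 0.09, 99.6) -> [  2.7  -1.9 131.8  -0.3]
1.25 [0, 0, 0]
1.125 [-6, 0, -9]
1.0 [-14, 0, -18]
0.875 [-22, 0, -25]
0.75 [-32, 0, -31]
0.625 [-42, 0, -36]
0.5 [-52, 0, -40]
0.375 [-63, 0, -43]
0.25 [-74, 0, -44]
0.125 [-86, 0, -43]
0.0 [-97, 0, -41]
```

Emit:
step_arm --targets "2 -2 45 0;2 -2 90 0;2 -2 112 0;2 -2 124 0;2 -2 131 0;2 -2 131 0;2 -2 131 0"

```text
t: 31.7
tcp_pos: [0.4407, -0.2831, 0.0922]
tool_rot: [-0.08, 0.997, -0.001, 0.001]
force: [0.1, 0.1, 0.7]
finger_gap: 0.549
gripper_force: 0.0
```

Emit:
step_arm --targets "0 0 0 0;0 0 0 0;0 0 0 0;0 0 0 0;0 0 0 0" --gripper 1 --squeeze 25

```text
t: 32.2
tcp_pos: [0.4392, -0.2787, 0.0924]
tool_rot: [-0.079, 0.997, 0.003, -0.0]
force: [0.6, 10.8, 9.1]
finger_gap: 0.274
gripper_force: 27.9
```

```bash
python3 - <<'E'
from h import *
im=snap('side','s7.png'); cv2.imwrite('pics/s7c.png',cv2.resize(im[300:460,200:400,::-1],None,fx=3,fy=3))
go((.439,-.281,.09,99.6))
E
```

```text
t 32.2 tcp [ 0.4392 -0.2787  0.0924] yaw 99.1 q6 -144.0 gap 0.28 F [ 3.1 10.2  9.3] tilt [ 0.0032 -0.0004]
(0.439, -0.281, 0.09, 99.6) -> [ 0.6 -2.2  2.4 -0.5]
```

View pics/s7c.png

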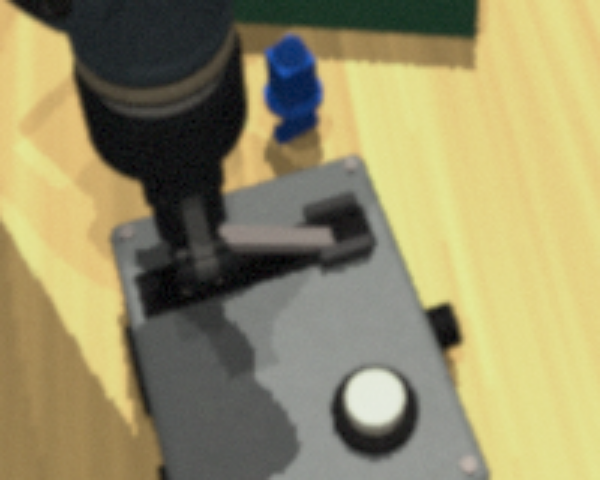

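The knob is gripped between the pads at crop (195,250). I swing it along the arc and shift 3 mm in y to relieve the side force.

Emit:
step_arm --targets "0 2 0 0;-6 3 -9 0;-14 3 -18 0;-22 3 -25 0;-32 3 -31 0;-42 3 -36 0;-52 3 -40 0;-63 3 -43 0;-74 3 -44 0;-85 3 -43 0;-94 3 -42 0;-94 3 -42 0"

```text
t: 33.45
tcp_pos: [0.5336, -0.2631, 0.1341]
tool_rot: [-0.08, 0.997, 0.001, 0.0]
force: [-1.5, 5.4, 3.7]
finger_gap: 0.268
gripper_force: 27.6
```

```bash
python3 - <<'E'
from h import *
go((.535,-.264,.13,99.6)); print(manip.sense()['gripper_force'])
im=snap('side','s8.png'); cv2.imwrite('pics/s8c.png',cv2.resize(im[270:460,200:400,::-1],None,fx=3,fy=3))
E
```

```text
t 33.5 tcp [ 0.5336 -0.2631  0.1341] yaw 99.2 q6 -136.0 gap 0.268 F [-1.5  5.4  3.7] tilt [0.0009 0.0004]
(0.535, -0.264, 0.13, 99.6) -> [-1.3 -1.1  4.1 -0.4]
27.642781734466553
```

View pics/s8c.png

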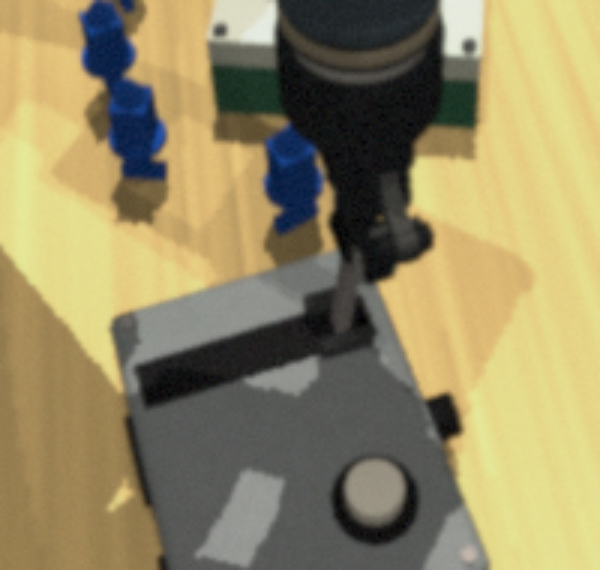

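The lever is up, with the knob in the fingers. I nudge it slightly home, release, and rise.

Emit:
step_arm --targets "-2 1 1 0;-2 1 1 0"

```text
t: 33.7
tcp_pos: [0.5354, -0.2628, 0.1337]
tool_rot: [-0.08, 0.997, -0.0, 0.001]
force: [-2.7, 3.8, 4.1]
finger_gap: 0.274
gripper_force: 27.9
```

Emit:
step_arm --targets "0 0 0 0;0 0 0 0;0 0 0 0;0 0 0 0" --gripper 0.4

```text
t: 34.1
tcp_pos: [0.5345, -0.2639, 0.1323]
tool_rot: [-0.08, 0.997, -0.0, 0.0]
force: [-0.1, -1.3, 0.9]
finger_gap: 0.602
gripper_force: 0.0
```

Emit:
step_arm --targets "0 0 -10 0;0 0 -30 0;0 0 -60 0;0 0 -100 0;0 0 -130 0;0 0 -130 0;0 0 -130 0;0 0 -130 0"

```text
t: 34.9
tcp_pos: [0.5332, -0.2629, 0.2613]
tool_rot: [-0.08, 0.997, 0.001, -0.001]
force: [-0.4, 0.2, -0.3]
finger_gap: 0.6
gripper_force: 0.0
```

```bash
python3 - <<'E'
from h import *
go((.5,-.2,.26,99.6))
im=snap('side','s9.png'); cv2.imwrite('pics/s9c.png',im[100:480,160:520,::-1])
tray()
E
```

```text
t 34.9 tcp [ 0.5332 -0.2629  0.2613] yaw 99.2 q6 -136.0 gap 0.6 F [-0.4  0.2 -0.3] tilt [ 0.0007 -0.0008]
(0.5, -0.2, 0.26, 99.6) -> [22.8 67.4  1.3 -0.4]
tray c [0.428 0.406] sides 0.045 0.034 ang 91.1 p 0.5
mark [0.472 0.342 0.   ] 0.94
mark [0.743 0.207 0.   ] 0.52
```

View pics/s9c.png

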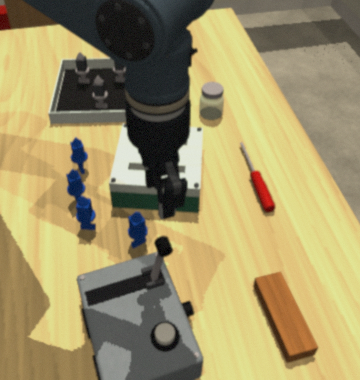

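The lever knob is at full-frame (323,346), which matches the predicted home position of (323,347). The three cutters stand in the tray and the arm is clear, so I hand in.

```bash
python3 -c "
from station import manip
print(manip.sign_off())"
```

```text
the job is handed in; nothing more can be done
None
```

The job is handed in, though no verdict came back: the test button tripped the lever, all three cutters present stand in the tray, the lever is back up home, and the jar, screwdriver and offcut were not touched.

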